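# Key a seed disc onto its drive pin and press it home

## Task

On the white seed metering unit, push the orange disc round with a fingertip until the notch in its rim meets the drive pin beside the red mark, then press the disc down until it is fully home and level, and move clear. Only push and press it: do not lift the disc, and leave the other things where they are.

Things in the scene. Friction and masses are not known exactly. Their poses are not given: they have to be found in the camera images.
- unit: White seed metering unit, fixed to the table: a box 160 (x) by 200 (y) mm, y from -80 to +120 mm, flat top deck 60 mm above the table. Origin on the table under the axis of the steel spindle (18 mm across, 24 mm above the deck, hidden in the disc's hub); z up, +x from the spindle towards the drive pin.
- seal_seat (a point): Point on the spindle axis at deck height. Round it a black rubber seal, 68 mm across, carries the disc. Its top is 14 mm above the deck at the start; it is stiff, gives way only under about 6 N, then slides straight down 8 mm to its stop and stays where it is left.
- pin_top (a point): Centre of the top of the fixed dark steel drive pin on the deck, 50 mm from the spindle axis: 10 mm across, 12.5 mm tall, top edge chamfered. Half of it shows outside the disc's rim; a red mark is painted on the deck just outside it.
- disc: Orange seed disc, loose, 104 mm across, 7 mm thick, small dark seed cells round its edge. Origin at the centre of its underside, z up, +x towards its notch. The underside is 74 mm above the table at the start, 1.5 mm clear of the pin; the disc turns freely either way without end and stays where it is left. Seated, the underside is 66 mm above the table, on a steel shoulder, pin in the notch.
- disc_notch (a point): Centre of the disc's only notch, 50 mm from the disc's centre along its +x, half-way through its thickness. The notch is open at the rim, 15 mm wide, 9 to 10 mm deep. It is straight above the pin when lined up.
- disc_hub (a point): Centre of the flat top of the disc's closed round hub, 30 mm across, 22 mm above the disc's underside; it sits over the spindle with 1 mm play all round. 96 mm above the table at the start, 88 mm when seated.
- disc_peg (a point): Top centre of one of two white pegs standing on the disc, 10 mm across, 40 mm from its centre along its +y (this one) and -y (the other, alike). Tops 21 mm above the disc's underside, 14 mm above its upper face.
- weight: Bystander, to be left alone: small brass weight, 32 mm across and 44 mm tall, with a knob, standing on the unit's deck to the +y side of the disc, about 98 mm from the spindle. Origin at the centre of its underside.
- brush: Bystander, to be left alone: cleaning brush, 170 mm long, lying on the table along the unit's -y side.
- jar: Bystander, to be left alone: seed jar with green lid, 64 mm across, 85 mm tall. Origin at the centre of its underside.
- bottle: Bystander, to be left alone: white bottle with blue cap, 66 mm across, 160 mm tall. Origin at the centre of its underside.
- punnet: Bystander, to be left alone: empty black growing punnet, 160 x 110 x 45 mm. Origin at the centre of its underside.
- pot: Bystander, to be left alone: empty terracotta pot, 80 mm across, 75 mm tall. Origin at the centre of its underside.
- tape: Bystander, to be left alone: roll of paper label tape lying flat, 70 mm across, 22 mm thick. Origin at the centre of its underside.

How it is judged:
By the outcome, as a careful person would: the job done as asked, in the order asked, and still so for the second after the job is handed in, with the robot touching nothing.
It also fails if it takes over 61 s, if anything falls off the work surface, if the arm or the gripper's body presses on something with over 40 N, if the wrist force passes 120 N, or if a joint passes its speed limit or range.

## Robot

A 6-joint arm with a two-finger parallel gripper is mounted at the origin on the work surface. World frame = base frame: x ahead of the robot, y to its left, z up, the work surface at z = 0. Lengths are in m, angles in degrees, forces in N, time in s.
With the tool pointing down it reaches from about 0.325 to 0.85 m from the base axis. Payload 15.5 kg.
Tool frame: the origin (TCP) lies at the very end of the fingers, on their centre line; the grasp point (between the pads) lies arm.grip_depth behind it (arm.grip_depth is the distance from the TCP to the grasp point, in m); z points along the fingers, y is the direction in which the jaws open and shut (so a half turn about z gives the same grasp; the last joint's range is limited). The gripper opens to 91 mm and grips with 3 to 60 N. Pads are 32 mm wide; open, the fingers measure 118 mm over their backs; the gripper's body (76 mm by 178 mm) begins 60 mm behind the grasp point.
Start: joints at [62.252, 28.281, 77.091, -0, 74.628, -5.472], TCP at [0.237, 0.578, 0.214] pointing down, gripper open.
Joint ranges: [-166.48, 166.48], [-47.26, 123.95], [12.59, 153.08], [-70.14, 250.14], [6.76, 159.57], [-176.63, 176.63]. Speed limits (degrees/s): [108.29, 108.29, 147.25, 172.46, 172.46, 172.46].

## Interface

Orientations are given as a 3x3 rotation matrix whose columns are the frame's x, y, z axes.
In Python, from rig import arm gives the robot as it stands. Calls block until the motion is done:
- arm.move_to(position, orientation): joint-space move of the TCP to a pose.
- arm.move_l(position, orientation=None, feed=0.15): straight line of the TCP; orientation=None keeps the orientation; feed is the mean speed in m/s.
- arm.move_joints(angles): joint-space move.
- arm.grip(opening): finger opening in m; the grip force is fixed at half the most; returns when the fingers have stopped.
- arm.sleep(seconds).
- arm.solve_ik(position, orientation): joint angles nearest the present ones, or None.
- arm.snapshot(name): name is "side" or "top"; returns the picture (420x560x3 uint8, red, green, blue); there is no depth.
- arm.get_calibration(name): a dict with "intrinsics" (3x3 intrinsics, pixels), "cam_to_world" (4x4, takes a point from camera to world coordinates). Camera axes: x right, y down, z forward; pixel columns grow to the right and rows downward; lengths in m; the calibration is good to about 2 mm. A picture is of the moment at which its call begins. get_calibration takes no time and is no camera call.
A pose or a line that the arm cannot do raises arm.Unreachable and nothing moves.
- arm.sign_off(): hands the job in, once; it reports no verdict.
Readings, each from a call of its own:
- arm.current_t(): time.
- arm.current_joint_positions(): joint angles.
- arm.current_dq(): joint speeds.
- arm.current_tau(): joint torques, N m.
- arm.current_ee_pos(): TCP position.
- arm.current_tool_rot(): TCP orientation.
- arm.current_force(): force on the tool from outside, world axes, zero at the start.
- arm.current_torque(): the same for the moment, N m.
- arm.current_width(): finger opening in m.
Only numpy, scipy, OpenCV 4.12 (cv2) and the standard library are available. Lean on these libraries where they do the work, as an engineer would, in place of code of your own. Each camera call takes 0.05 s, during which the arm holds its last target.

## Working session

There is one attempt and no reset: what is moved stays moved. The work goes in short steps, each a Python script; the robot and the scene stay as the last script left them, time stands still between calls to the robot, and variables do not carry over. Pictures are saved under pics/ and viewed, and the job is handed in when it is done.

```bash
mkdir -p pics; ls
python3 - <<'E'
from rig import arm
import cv2
for n in("side","top"):
    im=arm.snapshot(n); cv2.imwrite(f"pics/{n}0.png",im[...,::-1])
    c=arm.get_calibration(n); print(n,c["intrinsics"],c["cam_to_world"])
print(arm.current_t(),arm.grip_depth,arm.current_tool_rot(),arm.current_force())
E
```

```text
pics
side [[383.35360634   0.         276.58321547]
 [  0.         383.35360634 207.85348974]
 [  0.           0.           1.        ]] [[ 0.79020449 -0.35715921  0.4980102   0.09601321]
 [-0.61256171 -0.48494159  0.62417931 -0.57753185]
 [ 0.01857447 -0.79829127 -0.60198508  0.62740124]
 [ 0.          0.          0.          1.        ]]
top [[425.27134437   0.         279.7956551 ]
 [  0.         425.27134437 211.14594032]
 [  0.           0.           1.        ]] [[-3.24340639e-02 -9.78643267e-01  2.02991103e-01  3.17869525e-01]
 [-9.99473323e-01  3.19719775e-02 -5.55601235e-03  8.94413523e-03]
 [-1.05267290e-03 -2.03064396e-01 -9.79164819e-01  1.27485099e+00]
 [ 0.00000000e+00  0.00000000e+00  0.00000000e+00  1.00000000e+00]]
0.1 0.0188 [[-9.25364498e-01  3.79078187e-01 -5.24352758e-04]
 [ 3.79078531e-01  9.25364000e-01 -9.66752363e-04]
 [ 1.18742433e-04 -1.09336919e-03 -9.99999395e-01]] [-0.12041137  1.02541771  0.55111114]
```

View pics/side0.png

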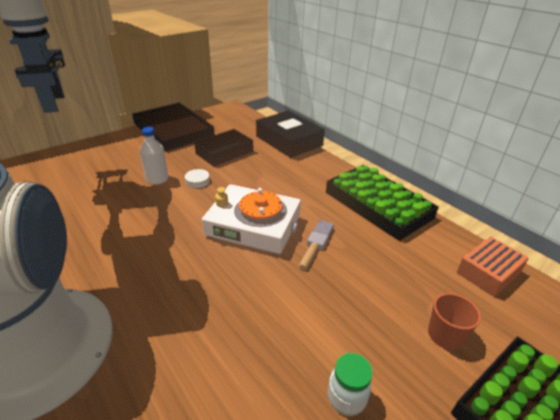

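View pics/top0.png

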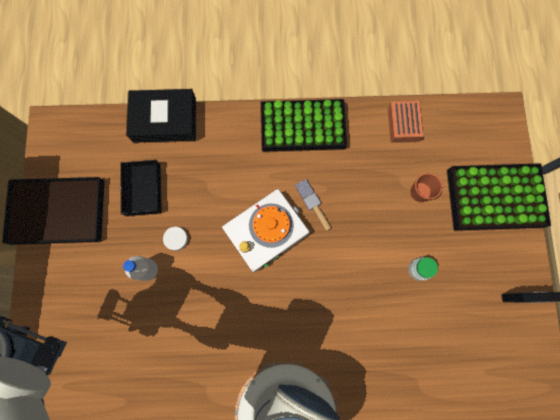

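Run:
```python
import cv2
a=cv2.imread("pics/top0.png")[180:280,210:320]; b=cv2.imread("pics/side0.png")[175:255,195:310]
cv2.imwrite("pics/top0c.png",cv2.resize(a,None,fx=6,fy=6,interpolation=cv2.INTER_CUBIC))
cv2.imwrite("pics/side0c.png",cv2.resize(b,None,fx=6,fy=6,interpolation=cv2.INTER_CUBIC))
```

```text
(no output)
```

View pics/top0c.png

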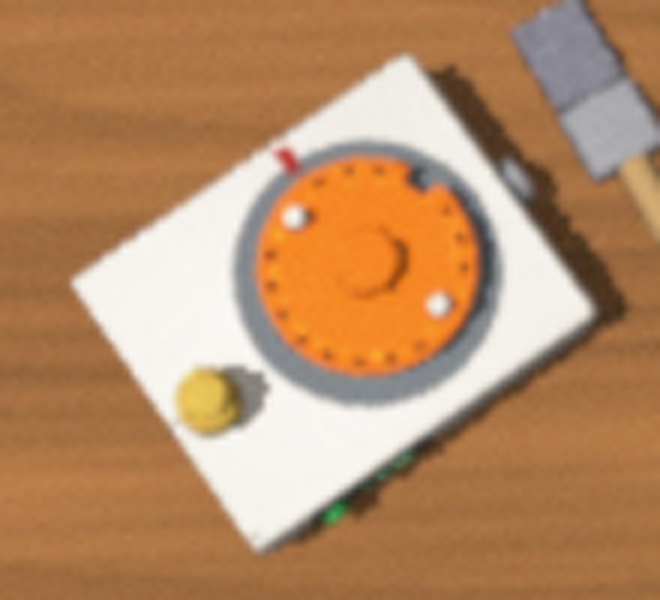

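View pics/side0c.png

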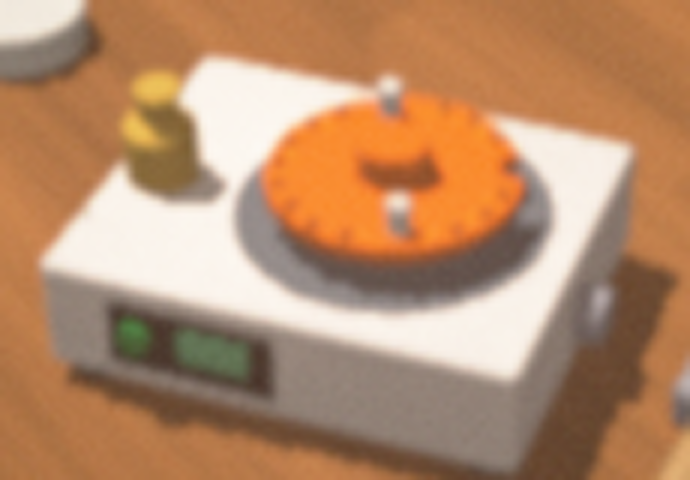

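```bash
cat > h.py <<'E'
import numpy as np, cv2
from rig import arm
def ray(n,uv,z):
    c=arm.get_calibration(n);K=c["intrinsics"];T=c["cam_to_world"]
    d=T[:3,:3]@np.linalg.inv(K)@np.array([uv[0],uv[1],1.]);o=T[:3,3]
    return o+d*(z-o[2])/d[2]
def blobs(m,w,lo):
    m=m.astype(np.uint8);k,l,s,c=cv2.connectedComponentsWithStats(m)
    out=[]
    for i in range(1,k):
        if s[i,4]>=lo:
            ys,xs=np.nonzero(l==i);ww=w[ys,xs];out.append((s[i,4],np.array([(xs*ww).sum(),(ys*ww).sum()])/ww.sum()))
    return sorted(out,key=lambda b:-b[0])
def measure(im,zoff=0.,box=(212,318,182,278)):
    """top view; zoff = how far the disc has sunk"""
    x0,x1,y0,y1=box
    hsv=cv2.cvtColor(im,cv2.COLOR_RGB2HSV);h,s,v=[hsv[...,i].astype(float) for i in range(3)]
    roi=np.zeros(h.shape,bool);roi[y0:y1,x0:x1]=1
    r={}
    org=roi&(h>=5)&(h<=17)&(s>215)&(v>190)
    b=blobs(org,np.ones_like(h),100)
    m=np.zeros(h.shape,np.uint8);m[org]=255
    cs,_=cv2.findContours(m,cv2.RETR_EXTERNAL,cv2.CHAIN_APPROX_NONE)
    c=max(cs,key=cv2.contourArea);hull=cv2.convexHull(c);el=cv2.fitEllipse(hull)
    r['ell']=el; r['disc']=ray('top',el[0],.081-zoff)
    hm=np.zeros(h.shape,np.uint8);cv2.drawContours(hm,[hull],-1,1,-1)
    w=np.clip(255-s,0,255)
    inside=hm.astype(bool)
    r['pegs']=[(a,p,ray('top',p,.095-zoff)) for a,p in blobs(inside&(s<150)&(v>150),w,3)]
    r['dark']=[(a,p,ray('top',p,.081-zoff)) for a,p in blobs(inside&(v<120),255-v,3)]
    r['red']=[(a,p,ray('top',p,.060)) for a,p in blobs(roi&((h<4)|(h>172))&(s>120),s,3)]
    wh=roi&(s<60)&(v>170)
    m=np.zeros(h.shape,np.uint8);m[wh]=255
    cs,_=cv2.findContours(m,cv2.RETR_EXTERNAL,cv2.CHAIN_APPROX_NONE)
    r['deck']=max(cs,key=cv2.contourArea)[:,0,:].astype(float)
    return r
E
python3 - <<'E'
from h import *
im=cv2.imread("pics/top0.png")[...,::-1].copy()
r=measure(im)
print(r['ell'],r['disc'])
for k in('pegs','dark','red'):
    for b in r[k]: 
        d=b[2][:2]-r['disc'][:2];print(k,b[0],b[1].round(2),b[2].round(4),'r',np.hypot(*d).round(4),'ang',np.degrees(np.arctan2(d[1],d[0])).round(1))
D=np.array([ray('top',p,.06)[:2] for p in r['deck']],np.float32)*1000
rc=cv2.minAreaRect(D);print(rc,cv2.boxPoints(rc))
E
```

```text
((271.22314453125, 223.10067749023438), (31.331892013549805, 32.76174545288086), 59.93661880493164) [0.53138207 0.02772117 0.081     ]
pegs 14 [258.98 215.89] [0.5507 0.0615 0.095 ] r 0.0389 ang 60.3
pegs 13 [282.43 230.05] [ 0.5081 -0.0034  0.095 ] r 0.0389 ang -126.9
dark 3 [279.   209.68] [0.5697 0.0043 0.081 ] r 0.0449 ang -31.4
red 5 [257.6  206.37] [0.5861 0.0665 0.06  ] r 0.067 ang 35.3
((518.5455322265625, 46.75220489501953), (159.84176635742188, 199.1939697265625), 33.16157913208008) [[397.16153   86.41107 ]
 [506.121    -80.34044 ]
 [639.92957    7.093338]
 [530.9701   173.84485 ]]
```

```bash
cat >> h.py <<'E'
C=np.array([.5294,.0295])
def R(al):
    a=np.radians(al);y=np.array([np.cos(a),np.sin(a),0]);z=np.array([0,0,-1.]);return np.column_stack([np.cross(y,z),y,z])
E
python3 - <<'E'
from h import *
for al in (8,50,92,188,230,272,-172):
    q=arm.solve_ik([*C,.085],R(al));print(al,None if q is None else np.round(q,1))
q0=arm.current_joint_positions()
E
```

```text
8 [ -3.3  30.4  98.6  -0.   51.  -11.3]
50 [ -3.3  30.4  98.6  -0.   51.  -53.3]
92 [ -3.3  30.4  98.6  -0.   51.  -95.3]
188 [ -3.3  30.4  98.6  -0.   51.  168.7]
230 [ -3.3  30.4  98.6  -0.   51.  126.7]
272 [-3.3 30.4 98.6 -0.  51.  84.7]
-172 [ -3.3  30.4  98.6  -0.   51.  168.7]
```

Run:
```python
from h import *
arm.move_to([*C,.17],R(8)); arm.grip(.060); print(arm.current_t(),arm.current_width())
arm.move_l([*C,.105],feed=.1)
cv2.imwrite("pics/s1.png",cv2.resize(arm.snapshot("side")[110:260,170:340,::-1],None,fx=4,fy=4,interpolation=cv2.INTER_CUBIC))
print(arm.current_t(),arm.current_ee_pos(),arm.current_force())
```

```text
2.975 0.05996786250690874
3.825 [0.52980654 0.02948068 0.10557786] [-0.43003628 -0.38068837  0.56669605]
```

View pics/s1.png

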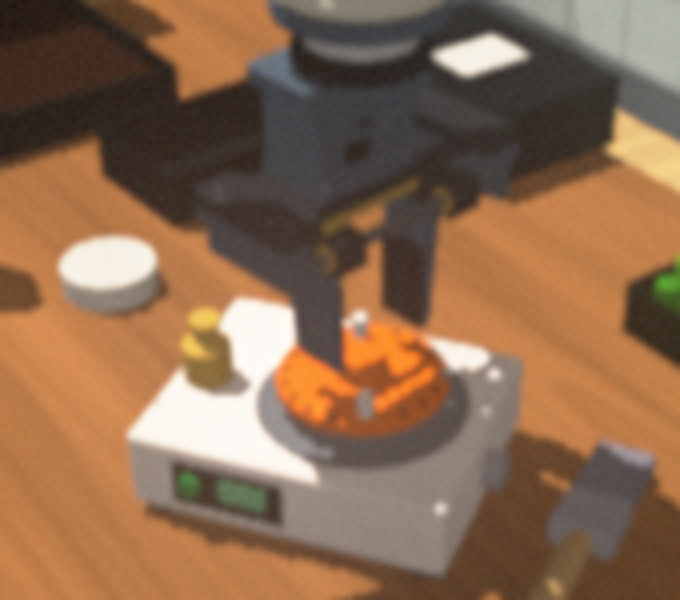

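Run:
```python
from h import *
arm.move_l([*C,.085],feed=.05)
print(arm.current_t(),arm.current_ee_pos(),arm.current_force())
q=list(arm.current_joint_positions());q0=q[5]
for al in list(range(13,84,5))+[85,87]:
    q[5]=q0-(al-8);arm.move_joints(q)
    if al%10==3: print(al,arm.current_t(),np.round(arm.current_force(),1),np.round(arm.current_torque(),2))
arm.sleep(.1)
print(arm.current_t(),arm.current_ee_pos())
# rotate back a little, lift, look
q[5]+=5;arm.move_joints(q)
arm.move_l([*C,.17],feed=.15)
cv2.imwrite("pics/s2.png",cv2.resize(arm.snapshot("side")[110:260,170:340,::-1],None,fx=4,fy=4,interpolation=cv2.INTER_CUBIC))
cv2.imwrite("pics/t2.png",cv2.resize(arm.snapshot("top")[170:290,200:340,::-1],None,fx=5,fy=5,interpolation=cv2.INTER_CUBIC))
print(arm.current_t())
```

```text
4.375 [0.52927067 0.02950622 0.08477105] [ 0.4910254   0.12015981 -0.58789946]
13 4.625 [ 0.1 -0.9 -0.2] [-0.09  0.   -0.04]
23 5.125 [-0.2  0.7  0. ] [-0.04 -0.03  0.01]
33 5.625 [-0.1 -1.4  0.5] [-0.06  0.05 -0.02]
43 6.125 [-0.3 -1.  -0.2] [-0.05  0.03 -0.05]
53 6.625 [-0.7 -0.4  0.5] [-0.01 -0.01  0.01]
63 7.125 [-0.  -1.   0.2] [-0.02  0.03 -0.01]
73 7.625 [-0.4 -0.  -0.1] [0.02 0.01 0.05]
83 8.125 [ 0.1  0.1 -0.1] [-0.06 -0.01 -0.04]
8.725 [0.52928884 0.02950195 0.08476694]
9.7917
```

View pics/s2.png

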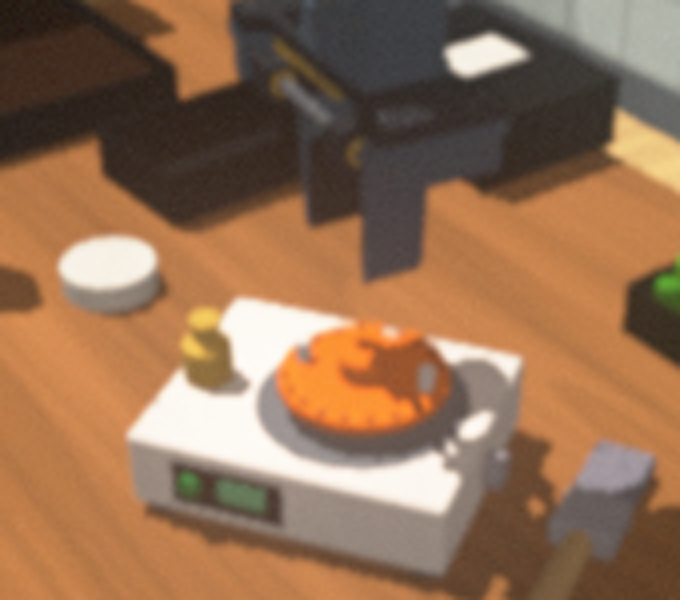

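View pics/t2.png

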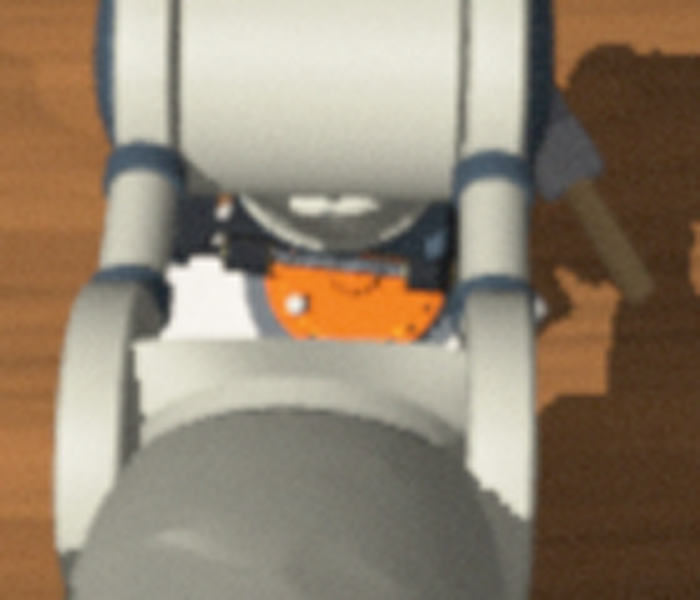

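```bash
cat >> h.py <<'E'
def report(im,zoff=0.):
    r=measure(im,zoff);P=[b for b in r['pegs']]
    for b in P: 
        d=b[2][:2]-C;print('peg',b[0],b[1].round(2),b[2].round(4),'r',np.hypot(*d).round(4),'ang',np.degrees(np.arctan2(d[1],d[0])).round(1))
    for k in('dark','red'):
      for b in r[k]:
        d=b[2][:2]-C;print(k,b[0],b[1].round(2),b[2].round(4),'r',np.hypot(*d).round(4),'ang',np.degrees(np.arctan2(d[1],d[0])).round(1))
    if len(P)==2:
        d=P[0][2]-P[1][2];print('peg line ang',np.degrees(np.arctan2(d[1],d[0])).round(2),'len',np.hypot(d[0],d[1]),'mid',((P[0][2]+P[1][2])/2).round(4))
    return r
E
python3 - <<'E'
from h import *
q=list(arm.current_joint_positions());q[0]+=50;arm.move_joints(q)
im=arm.snapshot("top");cv2.imwrite("pics/t3f.png",im[...,::-1])
s=arm.snapshot("side");cv2.imwrite("pics/s3f.png",s[...,::-1])
cv2.imwrite("pics/t3.png",cv2.resize(im[180:280,210:320,::-1],None,fx=6,fy=6,interpolation=cv2.INTER_CUBIC))
print(arm.current_t());report(im)
E
```

```text
11.5333
peg 10 [281.85 215.57] [ 0.5495 -0.0032  0.095 ] r 0.0383 ang -58.4
red 5 [257.61 206.37] [0.5861 0.0664 0.06  ] r 0.0677 ang 33.1
```

View pics/t3.png

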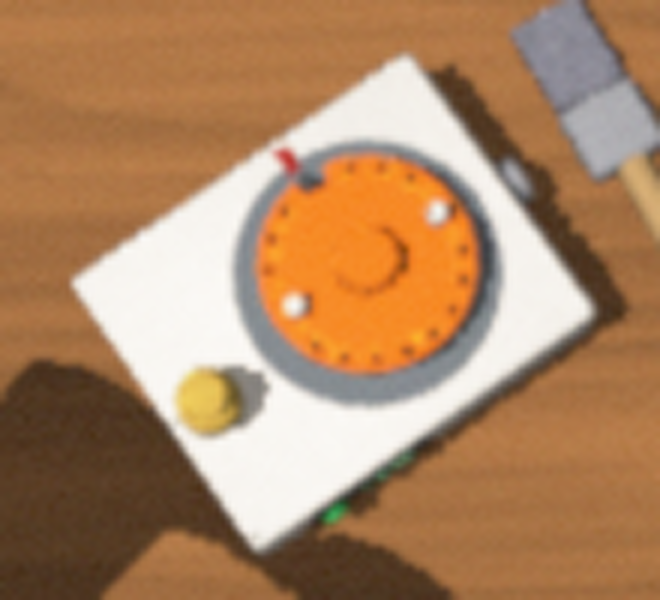

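Run:
```python
from h import *
im=cv2.imread("pics/t3f.png")[...,::-1].copy()
for f in ("top0","t3f"):
    im=cv2.imread(f"pics/{f}.png")[...,::-1].copy()
    hsv=cv2.cvtColor(im,cv2.COLOR_RGB2HSV).astype(float)
    bl=im[...,2].astype(float)
    P=[]
    for g in ((258.9,215.9),(282.4,230)) if f=="top0" else ((259,230.7),(282.2,215.3)):
        x,y=int(round(g[0])),int(round(g[1]))
        for it in range(3):
            w=np.clip(bl[y-4:y+5,x-4:x+5]-70,0,None); yy,xx=np.mgrid[y-4:y+5,x-4:x+5]
            p=np.array([(w*xx).sum(),(w*yy).sum()])/w.sum()
            x,y=np.round(p).astype(int)
        P.append(ray('top',p,.095)); print(p,P[-1],w.sum())
        if f=="t3f":print(w.astype(int))
    d=P[0]-P[1];print(np.degrees(np.arctan2(d[1],d[0])),np.hypot(d[0],d[1]),(P[0]+P[1])/2)
```

```text
[256.25933864 214.45407226] [0.55508632 0.06910785 0.095     ] 3266.0
[282.53622251 230.32535576] [ 0.50725842 -0.00365623  0.095     ] 1546.0
56.683043669354824 0.08707536484832867 [0.53117237 0.03272581 0.095     ]
[257.52505855 231.26557377] [0.50687864 0.06657766 0.095     ] 2135.0
[[  0   0   0   0   0   0   0   0   0]
 [  0   0   0   0  17  16   0   0   0]
 [  0   0   0  48  98 102  49   0   0]
 [  8   0   0  99 154 156  95  11   0]
 [ 30   0   0  91 148 150  88   4   0]
 [ 51   6   0  38  93  93  38   0   0]
 [ 69  30   0   0   0   3   0   0   0]
 [ 72  52  16   0   0   0   0   0   0]
 [ 74  71  53  12   0   0   0   0   0]]
[282.48733786 214.79308215] [ 0.55168711 -0.00501785  0.095     ] 1619.0
[[  0   0   0   0   0   0   0   9  41]
 [  0   0   0   0   0   0   0   0   8]
 [  0   0   0  19  72  64  12   0   0]
 [  0   0   0  64 140 138  60   0   0]
 [  0   0  16  91 152 153  74   0   0]
 [  0   0   1  91 131 118  46   0   0]
 [  0   0   0  28  55  36   0   0   0]
 [  0   0   0   0   0   0   0   0   0]
 [  0   0   0   0   0   0   0   0   0]]
122.04062949484401 0.08446133195823721 [0.52928288 0.03077991 0.095     ]
```

```bash
cat >> h.py <<'E'
def pegs(im,gs,z=.095):
    bl=im[...,2].astype(float);P=[]
    Y,X=np.mgrid[:im.shape[0],:im.shape[1]]
    for g in gs:
        p=np.array(g,float)
        for it in range(8):
            w=np.clip(bl-70,0,None)*(np.hypot(X-p[0],Y-p[1])<3.4)
            p=np.array([(w*X).sum(),(w*Y).sum()])/w.sum()
        P.append(ray('top',p,z));print(p.round(2),P[-1].round(4))
    d=P[0]-P[1];print('ang',np.degrees(np.arctan2(d[1],d[0])),'len',np.hypot(d[0],d[1]),'mid',(P[0]+P[1])/2)
E
python3 - <<'E'
from h import *
for f,gs in (("top0",((259,215.9),(282.4,230))),("t3f",((258.7,230.7),(282.2,215.3)))):
    im=cv2.imread(f"pics/{f}.png")[...,::-1].copy();pegs(im,gs)
    # notch: dark blob
    v=im.max(2).astype(float);Y,X=np.mgrid[:420,:560];p=np.array((280.7,209.7) if f=="top0" else (261.5,209.5))
    for _ in range(8):
        w=np.clip(140-v,0,None)*(np.hypot(X-p[0],Y-p[1])<4);p=np.array([(w*X).sum(),(w*Y).sum()])/w.sum()
    n=ray('top',p,.0775);d=n[:2]-C;print('notch',p,n,np.degrees(np.arctan2(d[1],d[0])),np.hypot(*d))
E
```

```text
[258.42 215.68] [0.5514 0.0631 0.095 ]
[282.52 230.31] [ 0.5073 -0.0036  0.095 ]
ang 56.546368209769525 len 0.07991117344586343 mid [0.52932665 0.02972743 0.095     ]
notch [279.31057269 208.7092511 ] [0.57329881 0.00331345 0.0775    ] -30.816950361946663 0.0511159585876728
[258.52 230.41] [0.5092 0.0637 0.095 ]
[282.36 214.93] [ 0.5513 -0.0047  0.095 ]
ang 121.61212612302913 len 0.08029684219859401 mid [0.53026284 0.02953901 0.095     ]
notch [261.04089219 209.42007435] [0.57292533 0.0559324  0.0775    ] 31.26979254339598 0.050922748061078583
```

Run:
```python
from h import *
arm.move_to([*C,.13],R(80))
arm.move_l([*C,.085],R(80),feed=.08)
print(arm.current_t(),arm.current_ee_pos())
q=list(arm.current_joint_positions());q0=q[5]
for al in (83,85,86,87,87.75,88.5):
    q[5]=q0-(al-80);arm.move_joints(q)
arm.sleep(.1)
R_=arm.current_tool_rot();print('alpha',np.degrees(np.arctan2(R_[1][1],R_[0][1])))
q[5]=q0;arm.move_joints(q)
arm.move_l([*C,.15],feed=.15)
arm.grip(0.0);print('w',arm.current_width())
q=list(arm.current_joint_positions());q[0]+=50;arm.move_joints(q)
im=arm.snapshot("top");cv2.imwrite("pics/t4f.png",im[...,::-1])
cv2.imwrite("pics/t4.png",cv2.resize(im[180:280,210:320,::-1],None,fx=6,fy=6,interpolation=cv2.INTER_CUBIC))
s=arm.snapshot("side");cv2.imwrite("pics/s4f.png",s[...,::-1])
print(arm.current_t());pegs(im,((258.7,230.7),(282.2,215.3)))
```

```text
13.9 [0.52958613 0.02959127 0.08519431]
alpha 88.5074991419443
w 0.00043475914689484216
19.075
[258.92 230.76] [0.5082 0.0626 0.095 ]
[281.9 214.5] [ 0.5526 -0.0034  0.095 ]
ang 123.9224723559419 len 0.07954852811026639 mid [0.53038411 0.02962431 0.095     ]
```

View pics/t4.png

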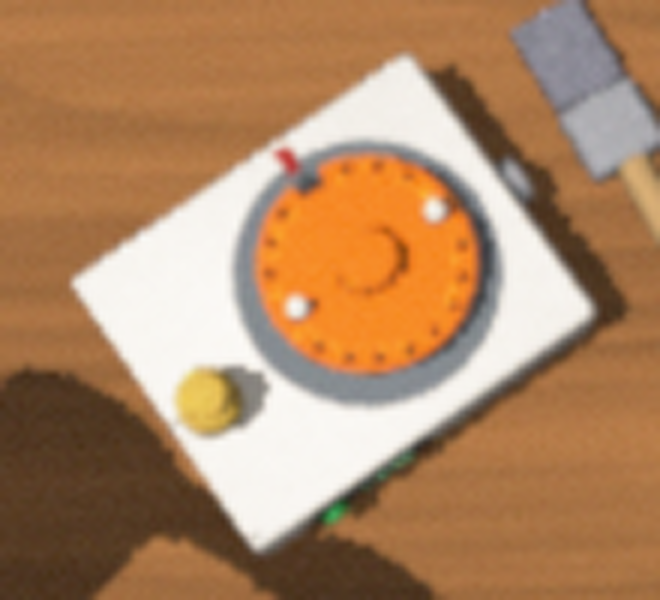

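Run:
```python
from h import *
arm.move_to([*C,.13],R(80))
arm.move_l([*C,.1],R(80),feed=.08)
f0=np.array(arm.current_force())
z=.098
while z>.0862:
    arm.move_l([*C,z],R(80),feed=.02); arm.sleep(.1)
    p=arm.current_ee_pos();f=np.mean([arm.current_force() for _ in range(3)],0)-f0
    print(round(z,4),round(p[2],4),f.round(1))
    if f[2]>25: break
    z-=.001
print(arm.current_t())
```

```text
0.098 0.0982 [0.5 0.1 1.2]
0.097 0.097 [-0.7  0.3 -0.6]
0.096 0.096 [-0.7  0.9  0.6]
0.095 0.095 [ 0.4 -0.2  1.6]
0.094 0.094 [-0.9 -0.1  0.9]
0.093 0.093 [-1.2 -0.2  0.5]
0.092 0.0919 [-0.2 -0.2  0.8]
0.091 0.091 [-0.4  1.   0.8]
0.09 0.09 [-0.7 -0.1  1.9]
0.089 0.089 [-1.7 -1.4  1.8]
0.088 0.0883 [-4.3 -1.2  8.8]
0.087 0.0882 [-9.3 -0.5 28.9]
25.4417
```

Run:
```python
from h import *
arm.move_l([*C,.15],R(80),feed=.08)
q=list(arm.current_joint_positions());q[0]+=50;arm.move_joints(q)
im=arm.snapshot("top");cv2.imwrite("pics/t5f.png",im[...,::-1])
s=arm.snapshot("side");cv2.imwrite("pics/s5f.png",s[...,::-1])
A=cv2.resize(im[190:265,230:310,::-1],None,fx=5,fy=5,interpolation=cv2.INTER_CUBIC)
B=cv2.resize(s[175:250,195:275,::-1],None,fx=5,fy=5,interpolation=cv2.INTER_CUBIC)
cv2.imwrite("pics/c5.png",np.hstack([A,B]))
print(arm.current_t(),arm.current_force());pegs(im,((258.7,230.7),(282.2,215.3)),.087)
# peg tops by two-view triangulation
```

```text
28.125 [-0.34589168  0.41771412  0.0519307 ]
[259.12 231.25] [0.5081 0.0625 0.087 ]
[282.07 215.16] [ 0.5523 -0.0039  0.087 ]
ang 123.67222853922111 len 0.07973583898664488 mid [0.53015636 0.02927926 0.087     ]
```

View pics/c5.png

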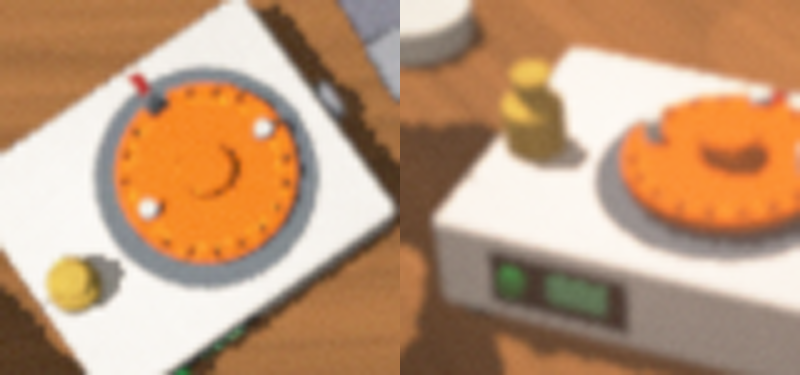

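Run:
```python
from h import *
def proj(n,P):
    c=arm.get_calibration(n);K=c["intrinsics"];T=np.linalg.inv(c["cam_to_world"]);p=T[:3,:3]@P+T[:3,3];p=K@p;return p[:2]/p[2]
a=cv2.imread("pics/s4f.png");b=cv2.imread("pics/s5f.png")
cv2.imwrite("pics/c6.png",np.hstack([cv2.resize(i[175:235,225:305],None,fx=5,fy=5,interpolation=cv2.INTER_CUBIC) for i in(a,b)]))
# rim extents and peg shift: phase-correlate patches of the disc
t=np.radians(33.2)
for nm,l in (('hub',(0,0,22)),('peg+',(0,40,21)),('peg-',(0,-40,21)),('rim -x',(-50,0,7)),('rim d1',(-35,35,7)),('rim d2',(-35,-35,7)),('rim+x',(38,0,7)),):
    x,y,z=np.array(l)/1000.;P=np.array([C[0]+x*np.cos(t)-y*np.sin(t),C[1]+x*np.sin(t)+y*np.cos(t),.074+z])
    p0=proj('side',P);p1=proj('side',P-[0,0,.008])
    ga,gb=[cv2.cvtColor(i,cv2.COLOR_BGR2GRAY) if 0 else i for i in(a,b)]
    h=6;tpl=cv2.getRectSubPix(a,(2*h+1,2*h+1),tuple(map(float,p0)))
    best=min(((np.mean(np.abs(cv2.getRectSubPix(b,(2*h+1,2*h+1),(float(p0[0]+dx),float(p0[1]+dy))).astype(float)-tpl)**2),dx,dy) for dx in np.arange(-1.5,1.6,.25) for dy in np.arange(-1,6.1,.25)))
    print(nm,p0.round(1),'expected',(p1-p0).round(2),'seen',best[1:],round(best[0]))
```

```text
hub [260.1 197.4] expected [0.02 2.72] seen (np.float64(-0.25), np.float64(3.0)) 75
peg+ [244.6 194.4] expected [0.1 2.7] seen (np.float64(-0.25), np.float64(2.5)) 172
peg- [276.  201.2] expected [-0.06  2.73] seen (np.float64(0.0), np.float64(2.5)) 159
rim -x [252.4 214.5] expected [0.07 2.71] seen (np.float64(1.25), np.float64(2.5)) 153
rim d1 [241.  207.6] expected [0.13 2.69] seen (np.float64(-0.5), np.float64(1.5)) 131
rim d2 [268.9 214. ] expected [-0.02  2.71] seen (np.float64(0.25), np.float64(2.25)) 107
rim+x [265.7 194. ] expected [-0.    2.63] seen (np.float64(0.0), np.float64(5.75)) 926
```

View pics/c6.png

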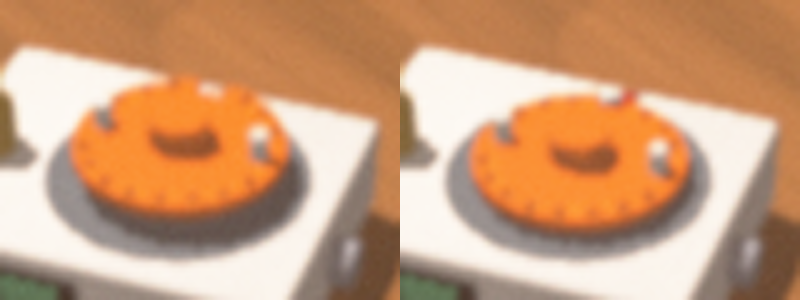

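Run:
```python
from h import *
from scipy.optimize import brentq
for f in("s4f","s5f"):
    im=cv2.imread(f"pics/{f}.png");s=(im[...,2].astype(float)-im[...,0])
    out=[]
    for x in range(246,276,3):
        col=s[180:235,x]; idx=np.nonzero(col>110)[0]
        if len(idx)==0: continue
        i,j=idx[0],idx[-1]
        out.append((x,round(180+i-(col[i]-110)/(col[i]-col[i-1]+1e-9),1),round(180+j+(col[j]-110)/(col[j]-col[j+1]+1e-9),1)))
    print(f,out)
```

```text
s4f [(246, np.float64(180.0), np.float64(214.2)), (249, np.float64(180.0), np.float64(215.5)), (252, np.float64(180.0), np.float64(216.5)), (255, np.float64(183.5), np.float64(217.1)), (258, np.float64(179.9), np.float64(217.3)), (261, np.float64(179.9), np.float64(217.5)), (264, np.float64(179.8), np.float64(217.2)), (267, np.float64(179.9), np.float64(216.8)), (270, np.float64(179.9), np.float64(215.9)), (273, np.float64(179.9), np.float64(214.9))]
s5f [(246, np.float64(180.0), np.float64(216.9)), (249, np.float64(180.0), np.float64(218.2)), (252, np.float64(185.0), np.float64(219.2)), (255, np.float64(184.0), np.float64(219.7)), (258, np.float64(179.9), np.float64(220.1)), (261, np.float64(179.9), np.float64(220.2)), (264, np.float64(179.9), np.float64(220.0)), (267, np.float64(179.9), np.float64(219.6)), (270, np.float64(179.9), np.float64(218.8)), (273, np.float64(179.9), np.float64(217.7))]
```

Run:
```python
from rig import arm
print(arm.current_t(),arm.current_force(),arm.current_ee_pos()); arm.sign_off()
```

```text
28.125 [-0.34589168  0.41771412  0.0519307 ] [0.31828989 0.42373856 0.14954784]
the job is handed in; nothing more can be done
```

The disc is turned to the drive pin and pressed home, and I handed the job in at 28.1 s with the arm well clear and touching nothing.

**Turning:** I pushed both pegs with the fingertips until the notch met the pin, about 67° in all. After a look I made one small correction. The disc then measured within about 0.8° of the pin direction, inside the roughly ±2.9° of play in the notch.

**Pressing:** I pressed the hub with closed fingertips. It went down past the height where a missed pin would have stopped it. It came to a hard stop with the hub at 88.2 mm under 29 N; the seated height is 88 mm.

**Last checks:**
- **Near rim:** in the side view it sank evenly by about 2.7 px, which matches 8 mm.
- **Pegs and hub:** both pegs sank 2.5 px and the hub 3.0 px, against about 2.7 px expected, so the disc is level as far as I can measure.
- **Alignment:** the final peg line is 0.5° from the pin direction.
- **Weight:** it looks unmoved in the last pictures. I did not measure the other bystanders again at the end.

**Checks that failed or disagreed:**
- **Far rim:** the patch match by the notch was unreliable, so I judged it only by eye; it appeared to sink about as much as the near rim.
- **Rim diagonal:** one patch match gave only 1.5 px, but the cleaner edge measurement next to it did not show this.

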